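Close the nut tray, draw out the bearing tray

TASK

Only one parts tray should stand out at a time: push the open tray with the nuts fully home first, then hook a fingertip behind the lip of the tray with the bearing and draw it fully out to its stop. Push and pull only: do not grip the trays' lips, do not touch the bearing or the nuts, which stay lying in their trays, and leave the oil can, the angle-iron offcut and the tape measure on the bench where they are.

Things in the scene. Friction and masses are not known exactly. Their poses are not given: they have to be found in the camera images.
- bearing_unit: low slide-out parts tray on a fixed grey runner frame (190 x 136 x 57 mm, open on top, tray front faces the frame's -x). Origin: centre of the frame's underside, on the bench; z up; the tray draws out along the frame's -x and goes home along +x. This one's tray holds the bearing and starts closed or a little ajar.
- nut_unit: low slide-out parts tray on a fixed grey runner frame (190 x 136 x 57 mm, open on top, tray front faces the frame's -x). Origin: centre of the frame's underside, on the bench; z up; the tray draws out along the frame's -x and goes home along +x. This one's tray holds two nuts and starts well open.
- bearing_tray (a joint): travel of the bearing tray along its runners, m: 0 = fully home, 0.100 = fully out; hard stops at both ends; about 3 N of friction plus slight damping, stays where it is left.
- nut_tray (a joint): travel of the nut tray along its runners, m: 0 = fully home, 0.100 = fully out; hard stops at both ends; about 3 N of friction plus slight damping, stays where it is left.
- bearing_tray_lip (a point): middle of the top edge of the tray's pull lip, on the rear face that is hooked; axes as its frame's. Lip: upright plate 100 mm wide (y), top 58 mm above the bench, blue rear part and yellow front, 9 mm thick in all towards -x. Behind it (+x) a gap 56 mm long, open above and at both ends, to the tray's front wall (top 51 mm above the bench); the gap's floor is 21 mm above the bench.
- nut_tray_lip (a point): middle of the top edge of the tray's pull lip, on the rear face that is hooked; axes as its frame's. Lip: upright plate 100 mm wide (y), top 58 mm above the bench, blue rear part and yellow front, 9 mm thick in all towards -x. Behind it (+x) a gap 56 mm long, open above and at both ends, to the tray's front wall (top 51 mm above the bench); the gap's floor is 21 mm above the bench.
- bearing_tray_mid (a point): centre of the bearing tray's floor (upper face, inside 160 x 118 mm, walls 34 mm high), 17 mm above the bench; moves with the tray; axes as its frame's.
- nut_tray_mid (a point): centre of the nut tray's floor (upper face, inside 160 x 118 mm, walls 34 mm high), 17 mm above the bench; moves with the tray; axes as its frame's.
- bearing: steel ball bearing, 52 mm across, 15 mm high, lying flat and loose in the bearing tray; origin at the centre of its underside
- nut_a: loose steel hex nut, 19 x 22 x 10 mm, lying in the nut tray; origin at the centre of its underside
- nut_b: second nut like nut_a
- oil_can: red oil can with a spout, 56 mm across, 156 mm tall, standing on the bench between the frames, towards their rear; origin at the centre of its underside
- angle_offcut: rusty offcut of angle iron, 75 x 40 x 40 mm, standing on the bench midway between the two trays, nearer the robot; origin at the centre of its underside
- tape_measure: yellow pocket tape measure, 32 x 75 x 62 mm, standing on the bench at the right; origin at the centre of its underside
Things that resemble listed ones, but are neither listed nor needed, are in the scene too. Of the things that look like the bearing, the smaller one is meant. Leave any blue look-alike of the oil_can alone.

How it is judged (in metres and radians):
On the way, in this order (a step that is already met when the one before it is completed fails the run):
1. the nut tray is pushed fully home (within 5 mm) while the bearing tray is still shut (less than 25 mm out) (value of joint nut_tray below 0.005 m and value of joint bearing_tray below 0.025 m), for 0.2 s.
2. the bearing tray is on its way out, with a fingertip pulling on the rear of its lip (contact force between the fingers and bearing_hook above 0.5 N and value of joint bearing_tray between 0.03 and 0.094 m), for 0.1 s.
3. the bearing tray is fully out (within 5 mm of its stop) (value of joint bearing_tray above 0.095 m), for 0.2 s.
At the end, for the whole second after the job is handed in: Bearing tray within 5 mm of fully out and at rest, nut tray within 5 mm of home, the bearing flat and still in its tray, both nuts in theirs, oil can upright, and oil can, angle offcut and tape measure within 20 mm of where they stood (value of joint bearing_tray above 0.095 m and value of joint nut_tray below 0.005 m and velocity of joint bearing_tray between -0.01 and 0.01 m/s and x of bearing in the frame of bearing_tray_mid between -0.08 and 0.08 m and y of bearing in the frame of bearing_tray_mid between -0.06 and 0.06 m and z of bearing in the frame of bearing_tray_mid below 0.01 m and x of nut_a in the frame of nut_tray_mid between -0.08 and 0.08 m and y of nut_a in the frame of nut_tray_mid between -0.06 and 0.06 m and z of each of nut_a, nut_b in the frame of nut_tray_mid below 0.01 m and x of nut_b in the frame of nut_tray_mid between -0.08 and 0.08 m and y of nut_b in the frame of nut_tray_mid between -0.06 and 0.06 m and angle between each of bearing, oil_can's own z axis and vertical below 0.2 rad and linear speed of bearing below 0.02 m/s and distance of each of oil_can, angle_offcut, tape_measure from where it was at the start of the episode below 0.02 m); the robot touches nothing.
It fails at once if both trays stand out together (each more than 30 mm) (value of joint each of bearing_tray, nut_tray above 0.03 m).
It fails at once if the bearing tray is gripped, or pressed on the front of its lip, while drawn out (contact force between the fingers and bearing_face above 2 N and value of joint bearing_tray above 0.03 m).
It fails at once if a tray's lip is pinched between the fingers ((contact force between the fingers and bearing_hook above 2 N and contact force between the fingers and bearing_face above 2 N) or (contact force between the fingers and nut_hook above 2 N and contact force between the fingers and nut_face above 2 N)).
It fails at once if the bearing or a nut is touched, or lifted off its tray's floor (contact force between the fingers and bearing above 1 N or contact force between the fingers and nut_a above 1 N or contact force between the fingers and nut_b above 1 N or height (world z) of any of bearing, nut_a, nut_b above 0.035 m).
It fails at once if the oil can, angle offcut or tape measure is moved more than 20 mm or the can tipped (distance of any of oil_can, angle_offcut, tape_measure from where it was at the start of the episode above 0.02 m or angle between oil_can's own z axis and vertical above 0.3 rad).
It also fails if it takes over 45 s, if anything falls off the work surface, if the arm or the gripper's body presses on something with over 40 N, if the wrist force passes 120 N, or if a joint passes its speed limit or range.

ROBOT

A 7-joint arm with a two-finger parallel gripper is mounted at the origin on the work surface; the furniture and walls round the work are solid. World frame = base frame: x ahead of the robot, y to its left, z up, the work surface at z = 0. Lengths are in mm, angles in rad, forces in N, time in s.
With the tool pointing down it reaches from about 400 to 875 mm from the base axis. Payload 4.4 kg.
Tool frame: the origin (TCP) lies at the very end of the fingers, on their centre line; the grasp point (between the pads) lies 19 mm behind it; z points along the fingers, x is the direction in which the jaws open and shut, and the axes are right-handed (so a half turn about z gives the same grasp; the last joint's range is limited). The gripper opens to 85 mm and grips with 20 to 120 N. Pads are 22 mm wide; open, the fingers measure 114 mm over their backs; the gripper's body (76 mm by 85 mm) begins 54 mm behind the grasp point. The pads swing forward as they close: fully open they stand 13 mm farther back than shut.
Start: joints at [1.117, 0.628, 0.038, 1.517, -0.027, 0.996, -0.02], TCP at [245.827, -601.736, 231.313] pointing down, gripper open.
Joint ranges: [-3.06, 3.06], [-0.37, 2.12], [-1.25, 1.32], [0.18, 2.47], [-1.1, 4.24], [0.23, 1.98], [-2.94, 2.94]. Speed limits (rad/s): [2.57, 2.57, 3.14, 3.14, 3.14, 3.14, 3.14].

INTERFACE

Orientations are given as [roll, pitch, yaw] about the fixed x, y, z axes, in that order (R = Rz(yaw) Ry(pitch) Rx(roll)).
In Python, from cell import * gives the robot as it stands. The module is installed in compiled form; this text tells all that it offers.
- The arm moves only by the tool play_rows, never from a script. Its argument "targets" is a list of rows, each an object with "slide": the shift along the tool's x, y, z in mm, a list of three; "turn": the turn, a rotation vector about the tool's x, y, z in degrees, a list of three; "hand": the finger opening in mm, from 0 to 85.4. A call has 1 to 5 rows; each row shifts and turns the commanded pose from where the row before left it, along the tool's axes as they then stand; what a row does not reach is not made up. A row lasts 1/8 s, in which the tool goes at most 62.5 mm and 10.7 degrees, less where a joint would pass 70% of its speed; a pose out of reach is approached as far as the arm can. A call is refused whole if a number of a shift passes 62.5 or a number of a turn 10.7, either way. A call with a gripper value outside its range is refused whole. The fingers move at their own pace and stop on an object; the grip force is fixed at half the most. Time passes only in rows, so rows that do not move let the fingers close. It gives the time, the measured TCP pose, the force and the opening at its end, in the units of the state.
- read_state(): the state, without advancing time (a new reading comes with each control period).
- get_image(name): name is "scene" or "side" or "wrist"; returns (picture, depth): 384x512x3 uint8, blue, green, red; 384x512 float32, mm along the optical axis (not along the pixel's ray), 0 where there is no reading.
- calibration(name): a dict with "K" (3x3 intrinsics, pixels), "D" ([k1, k2, p1, p2, k3] as OpenCV has them; the pictures are not rectified), "R" (3x3) and "t" (3): a world point X has camera coordinates R X + t. Camera axes: x right, y down, z forward; pixel columns grow to the right and rows downward; lengths in mm; the calibration is good to about 2 mm. A picture is of the moment at which its call begins: read the wrist's pose just before it. calibration takes no time and is no camera call; for the wrist camera it gives the pose at the moment of the call.
- finish_job(): hands the job in, once; it reports no verdict.
The state is a dict: "clock": time; "qpos": joint angles; "qd": joint speeds; "tau": joint torques, N m; "eef_pos": TCP position; "tool_rot": TCP orientation; "force": force on the tool from outside, world axes, zero at the start; "torque": the same for the moment, N m; "width": finger opening in mm.
Only numpy, scipy, OpenCV 4.12 (cv2) and the standard library are available. Lean on these libraries where they do the work, as an engineer would, in place of code of your own. Each camera call takes 0.05 s, during which the arm holds its last target.

## Working session

There is one attempt and no reset: what is moved stays moved. The work goes in short steps, Python scripts to look and compute and a tool call to move; the robot and the scene stay as the last step left them, time stands still between calls to the robot, and variables do not carry over. Pictures are saved under pics/ and viewed, and the job is handed in when it is done.

Besides the shell and the picture viewer there is one more tool, called after "Call:" as a command line: name --argument value ..., lists and objects as JSON in quotes. play_rows: Moves the arm, as the interface text tells. Its arguments: {"type":"object","properties":{"targets":{"type":"array"}},"required":["targets"]}

```bash
mkdir -p pics; python3 - <<'E'
from cell import *
import cv2,numpy as np
s=read_state();print({k:np.round(v,3).tolist() for k,v in s.items()})
for n in ["scene","side"]:
    im,d=get_image(n);cv2.imwrite(f"pics/{n}0.png",im);np.save(f"pics/{n}0.npy",d)
    c=calibration(n);print(n,np.round(c["K"],1).tolist(),c["D"],np.round(-c["R"].T@c["t"],0))
E
```

```text
{'clock': 0.0, 'qpos': [1.117, 0.629, 0.038, 1.518, -0.027, 0.996, -0.02], 'qd': [0.0, -0.0, 0.001, -0.0, 0.0, 0.001, 0.001], 'tau': [0.0, -56.34, 1.226, -19.345, 0.011, 0.01, -0.0], 'eef_pos': [245.595, -601.132, 230.386], 'tool_rot': [3.142, 0.002, -1.183], 'force': [0.445, 0.145, 0.92], 'torque': [0.004, -0.055, 0.023], 'width': 84.988}
scene [[417.1, 0.0, 251.6], [0.0, 417.1, 194.1], [0.0, 0.0, 1.0]] [-0.10182853  0.          0.          0.          0.        ] [102. 384. 867.]
side [[462.9, 0.0, 255.7], [0.0, 462.9, 189.7], [0.0, 0.0, 1.0]] [-0.14375901  0.          0.          0.          0.        ] [  23. 1216.  776.]
```

View pics/scene0.png

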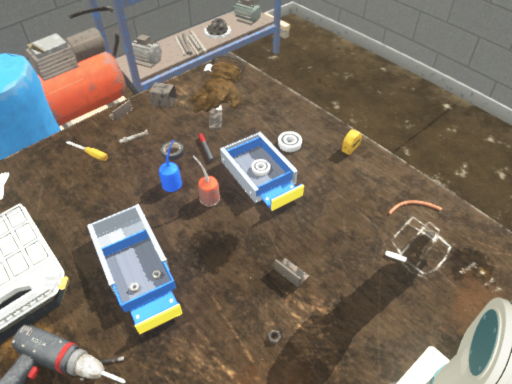

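View pics/side0.png

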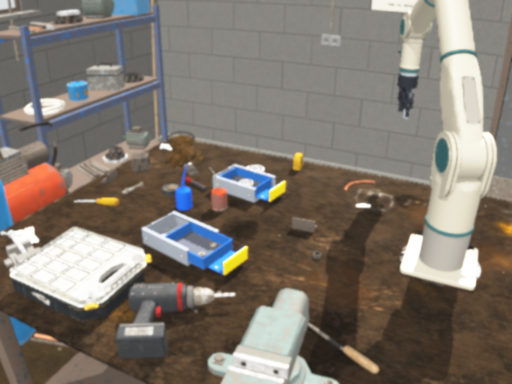

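The scene picture shows the open nut tray at lower left (yellow lip at 158,318, nuts at 133,287 and 156,274) and the nearly shut bearing tray at upper right (yellow lip at 287,197, bearing at 261,168).

Look-alikes:
- **Bearing:** the one in the tray at (261,168), or a larger one on the bench at (290,141). The smaller one, in the tray, is meant.
- **Oil can:** the red one at (208,190) is meant; the blue one at (170,180) is to be left alone.
- **Nuts:** there is a stray nut on the bench at (274,336).

```bash
cat > h.py <<'E'
from cell import *
import cv2,numpy as np
def ray(c,uv,z):
    p=cv2.undistortPoints(np.array(uv,float).reshape(-1,1,2),c["K"],np.array(c["D"],float)).reshape(-1,2)
    o=-c["R"].T@c["t"]; d=np.c_[p,np.ones(len(p))]@c["R"]
    return o+d*((z-o[2])/d[:,2])[:,None]
def depthpts(c,uv,d):
    uv=np.array(uv); p=cv2.undistortPoints(uv.astype(float).reshape(-1,1,2),c["K"],np.array(c["D"],float)).reshape(-1,2)
    z=d[uv[:,1],uv[:,0]]
    ok=z>0
    X=np.c_[p,np.ones(len(p))]*z[:,None]
    return ((X-c["t"])@c["R"])[ok]
E
python3 - <<'E'
from h import *
im=cv2.imread("pics/scene0.png");d=np.load("pics/scene0.npy");c=calibration("scene")
hsv=cv2.cvtColor(im,cv2.COLOR_BGR2HSV)
def blob(m,lab,zmin=None):
    n,l,st,_=cv2.connectedComponentsWithStats(m)
    for i in range(1,n):
        if st[i,4]<60: continue
        ys,xs=np.nonzero(l==i);P=depthpts(c,np.c_[xs,ys],d)
        if len(P)<10: continue
        print(lab,st[i].tolist(),np.round(P.min(0)),np.round(P.max(0)),"med",np.round(np.median(P,0)))
        Q=P[P[:,2]>50]
        if lab=='y' and len(Q)>10:
            r=cv2.minAreaRect(Q[:,:2].astype(np.float32));print("  top",len(Q),np.round(r[0]),np.round(r[1]),round(r[2],1))
blob(cv2.inRange(hsv,(22,120,120),(34,255,255)),'y')
blob(cv2.inRange(hsv,(100,130,80),(118,255,255)),'b')
blob(cv2.inRange(hsv,(0,120,120),(10,255,255)),'r')
for n,(x,y,w,h) in {"bear":(200,120,130,100),"nut":(80,195,130,140)}.items():
    cv2.imwrite(f"pics/crop_{n}.png",cv2.resize(im[y:y+h,x:x+w],None,fx=4,fy=4,interpolation=cv2.INTER_CUBIC))
E
```

```text
y [343, 129, 18, 24, 224] [ 600. -478.    4.] [ 634. -410.   64.] med [ 611. -428.   50.]
  top 117 [ 618. -442.] [29. 50.] 8.9
y [85, 147, 21, 12, 134] [1066.  138.    9.] [1141.  175.   29.] med [1099.  159.   21.]
y [271, 184, 34, 27, 315] [ 570. -234.   -5.] [612. -90.  59.] med [ 580. -138.   37.]
  top 53 [ 580. -139.] [99.  4.] 80.7
y [134, 304, 49, 30, 446] [504. 239.  -5.] [560. 348.  61.] med [516. 299.  37.]
  top 78 [515. 298.] [100.   4.] 79.3
b [0, 70, 60, 90, 3064] [1305.  108. -350.] [1.826e+03 4.030e+02 1.000e+00] med [1699.  237. -164.]
b [228, 137, 65, 71, 925] [ 595. -238.   12.] [819. -92.  53.] med [ 664. -179.   32.]
b [159, 148, 23, 44, 561] [824. -35.  -6.] [987.  77. 133.] med [838.  53.  47.]
b [102, 230, 47, 26, 407] [726. 197.  16.] [752. 309.  51.] med [740. 255.  34.]
b [113, 262, 65, 62, 764] [514. 213.  -4.] [662. 347.  59.] med [579. 287.  31.]
r [39, 54, 85, 71, 3381] [1790. -261. -373.] [1950.  109. -112.] med [1822.  -65. -216.]
r [198, 175, 20, 19, 225] [714. -62.  -5.] [823.  22.  78.] med [734.   4.  66.]
r [55, 342, 21, 31, 164] [549. 463.  -2.] [613. 520.  67.] med [566. 495.  61.]
r [28, 366, 10, 13, 87] [576. 551.  30.] [596. 572.  42.] med [584. 561.  38.]
```

View pics/crop_bear.png

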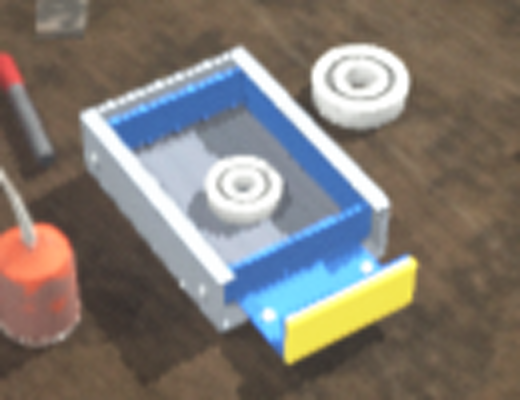

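View pics/crop_nut.png

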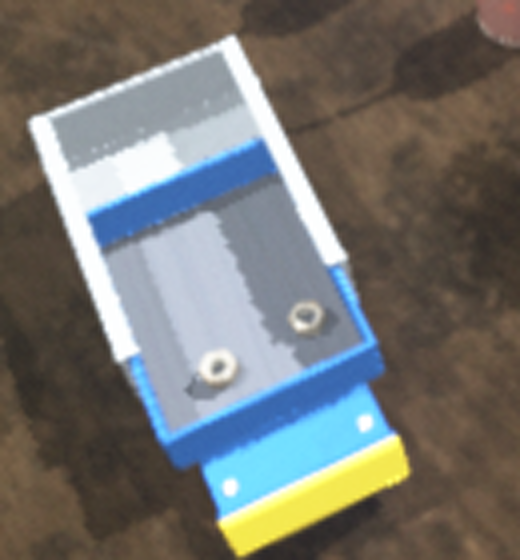

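```bash
python3 - <<'E'
from h import *
c=calibration("scene")
def C(o,l): return [(o[0]+x/4,o[1]+y/4) for x,y in l]
for n,o,l,q in [("bear",(200,120),[(228,280),(85,112),(240,48),(387,207)],[(285,322),(413,260)]),("nut",(80,195),[(120,362),(32,118),(236,40),(345,262)],[(220,516),(403,438)])]:
    P=ray(c,C(o,l),57);L=ray(c,C(o,q),58)
    print(n,np.round(P[:,:2]),"ctr",np.round(P.mean(0)[:2]),"lip",np.round(L[:,:2]),np.round(L.mean(0)[:2]))
    for a,b in [(0,1),(3,2),(0,3),(1,2)]:
        v=P[b]-P[a];print(round(np.hypot(*v[:2])),round(np.degrees(np.arctan2(v[1],v[0])),1))
    v=L[0]-L[1];print("lip",np.hypot(*v[:2]),np.degrees(np.arctan2(v[1],v[0])))
b=C((80,195),[(215,368),(305,318)]);print("nuts",ray(c,b,27))
print("bearing",ray(c,C((200,120),[(243,184)]),32))
print("offcut",ray(c,[(276,268),(303,286),(308,272),(281,258)],[40][0]))
E
```

```text
bear [[ 640.  -87.]
 [ 827. -116.]
 [ 806. -244.]
 [ 619. -210.]] ctr [ 723. -164.] lip [[ 589.  -90.]
 [ 573. -188.]] [ 581. -139.]
189 -8.8
190 -10.3
125 -99.9
130 -99.5
lip 99.88986314736474 80.54721220151335
nut [[644. 341.]
 [831. 301.]
 [800. 172.]
 [616. 210.]] ctr [723. 256.] lip [[529. 345.]
 [504. 247.]] [517. 296.]
191 -12.0
188 -11.7
134 -101.9
133 -103.3
lip 100.89077283410546 75.41508794401524
nuts [[624.56615455 298.85236384  27.        ]
 [618.46941707 241.85389272  27.        ]]
bearing [[ 717.31044549 -168.49733921   32.        ]]
offcut [[444.66724527  27.44479448  40.        ]
 [371.4711281   13.9706754   40.        ]
 [389.02612113 -19.75665339  40.        ]
 [456.58906687   0.52621464  40.        ]]
```

The crops agree. The frames measure about 190 x 132 mm with their tops at 57, and both lips are 100 mm wide. The nut frame is at (723,256) with yaw about -11.5°, and its lip front is at (517,296). The bearing frame is at (723,-164) with yaw about -9.7°, and its lip front is at (581,-139). I'll turn the tool so that tool y points along the pull direction, and close the hand.

Call:
play_rows --targets '[{"slide": [0,0,0],"turn": [0,0,10],"hand": 0},{"slide": [0,0,0],"turn": [0,0,10],"hand": 0},{"slide": [0,0,0],"turn": [0,0,10],"hand": 0},{"slide": [0,0,0],"turn": [0,0,3.7],"hand": 0}]'

```text
clock: 0.6
eef_pos: [245.8, -601.3, 230.7]
tool_rot: [3.141, 0.001, -1.774]
force: [0.2, 0.8, -0.2]
width: 12.2
```

Call:
play_rows --targets '[{"slide": [-55,-18,0],"turn": [0,0,0],"hand": 0},{"slide": [-55,-18,0],"turn": [0,0,0],"hand": 0},{"slide": [-55,-18,0],"turn": [0,0,0],"hand": 0},{"slide": [-55,-18,0],"turn": [0,0,0],"hand": 0},{"slide": [-55,-18,0],"turn": [0,0,0],"hand": 0}]'

```text
clock: 1.23
eef_pos: [389.5, -348.3, 231.1]
tool_rot: [3.142, 0.0, -1.771]
force: [0.2, -0.7, 0.0]
width: 0.1
```

Call:
play_rows --targets '[{"slide": [-55,-18,0],"turn": [0,0,0],"hand": 0},{"slide": [-55,-18,0],"turn": [0,0,0],"hand": 0},{"slide": [-55,-18,0],"turn": [0,0,0],"hand": 0},{"slide": [-55,-18,0],"turn": [0,0,0],"hand": 0},{"slide": [-55,-18,0],"turn": [0,0,0],"hand": 0}]'

```text
clock: 1.85
eef_pos: [532.3, -96.9, 231.2]
tool_rot: [3.141, -0.0, -1.771]
force: [0.8, -0.3, -0.3]
width: -0.2
```

Call:
play_rows --targets '[{"slide": [-54,19,0],"turn": [0,0,0],"hand": 0},{"slide": [-54,19,0],"turn": [0,0,0],"hand": 0},{"slide": [-54,19,0],"turn": [0,0,0],"hand": 0},{"slide": [-54,19,0],"turn": [0,0,0],"hand": 0},{"slide": [-54,19,0],"turn": [0,0,0],"hand": 0}]'

```text
clock: 2.48
eef_pos: [491.7, 186.7, 231.2]
tool_rot: [3.141, -0.0, -1.771]
force: [1.6, -0.6, -0.7]
width: -0.1
```

Call:
play_rows --targets '[{"slide": [-54,19,0],"turn": [0,0,0],"hand": 0},{"slide": [-54,19,0],"turn": [0,0,0],"hand": 0},{"slide": [0,0,0],"turn": [0,0,0],"hand": 0}]'

```text
clock: 2.85
eef_pos: [474.2, 304.5, 230.6]
tool_rot: [3.14, 0.002, -1.762]
force: [-0.6, -0.3, -0.2]
width: 0.3
```

```bash
python3 - <<'E'
from h import *
s=read_state();print(s["eef_pos"],s["tool_rot"],s["qpos"],s["force"])
for n in ["scene","wrist"]:
    im,d=get_image(n);cv2.imwrite(f"pics/{n}1.png",im);np.save(f"pics/{n}1.npy",d)
E
```

```text
[474.16750166 304.54837014 230.64541377] [ 3.13958273e+00  2.47300136e-03 -1.76181184e+00] [-0.72089283  0.50795596  0.15384357  1.76747094 -0.10153442  0.87343954
 -2.28271867] [-0.55303285 -0.28069871 -0.23339648]
```

View pics/scene1.png

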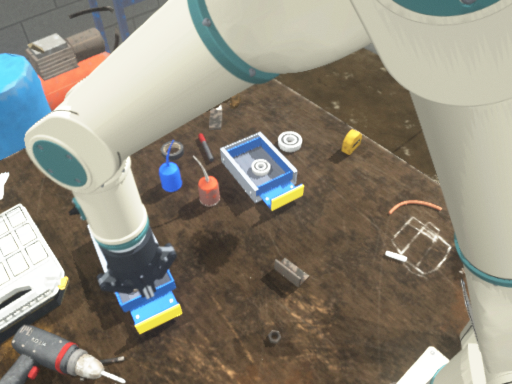

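View pics/wrist1.png

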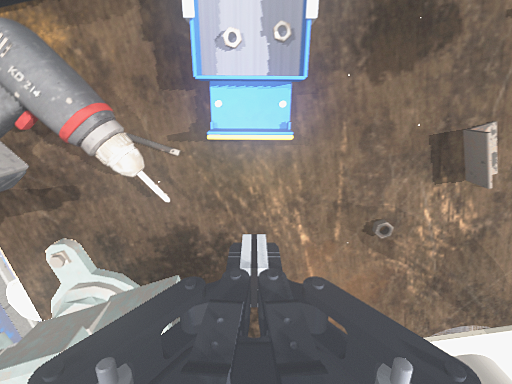

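```bash
python3 - <<'E'
from h import *
c=calibration("wrist");d=np.load("pics/wrist1.npy")
L=ray(c,[(208,134),(293,134)],58);print("lip top front-rear mid",L); v=L[0]-L[1];print(np.hypot(*v[:2]),np.degrees(np.arctan2(v[1],v[0])))
W=ray(c,[(193,78),(309,78)],51);print("wall",W)
for p in [(168,200),(125,155),(60,255),(100,290),(180,280),(60,290)]:
    print(p,np.round(depthpts(c,[p],d)))
ys,xs=np.mgrid[0:384:3,0:512:3];P=depthpts(c,np.c_[xs.ravel(),ys.ravel()],d)
ex=np.array([.98,-.199]);ey=np.array([.199,.98]);q=(P[:,:2]-[474,304])
a=q@ex;b=q@ey
m=(P[:,2]>90)&(P[:,2]<215)&(abs(b)<120)&(a>-100)&(a<150)
print(len(P[m]), np.round(np.c_[a[m],b[m],P[m][:,2]])[:40])
E
```

```text
lip top front-rear mid [[532.85897115 340.42412006  58.        ]
 [513.41341028 243.97051771  58.        ]]
98.39424395305996 78.6016535898788
wall [[594.63021761 342.60849415  51.        ]
 [569.25734215 216.59695573  51.        ]]
(168, 200) [[457. 419.  36.]]
(125, 155) [[528. 448.  49.]]
(60, 255) [[401. 609.  23.]]
(100, 290) [[335. 566.  32.]]
(180, 280) [[494. 326. 278.]]
(60, 290) [[338. 642.  17.]]
0 []
```

Call:
play_rows --targets '[{"slide": [0,0,50],"turn": [0,0,0],"hand": 0},{"slide": [0,0,50],"turn": [0,0,0],"hand": 0},{"slide": [0,0,50],"turn": [0,0,0],"hand": 0},{"slide": [0,0,42],"turn": [0,0,0],"hand": 0},{"slide": [0,-10,0],"turn": [0,0,0],"hand": 0}]'

```text
clock: 3.58
eef_pos: [484.4, 293.0, 36.7]
tool_rot: [3.136, -0.006, -1.773]
force: [0.3, -0.2, 1.3]
width: 0.0
```

Call:
play_rows --targets '[{"slide": [0,-10,0],"turn": [0,0,0],"hand": 0},{"slide": [0,-10,0],"turn": [0,0,0],"hand": 0},{"slide": [0,-10,0],"turn": [0,0,0],"hand": 0},{"slide": [0,-10,0],"turn": [0,0,0],"hand": 0}]'

```text
clock: 4.08
eef_pos: [525.7, 288.8, 40.2]
tool_rot: [3.141, 0.001, -1.771]
force: [-4.6, 1.0, 3.2]
width: -0.2
```

Call:
play_rows --targets '[{"slide": [0,-10,0],"turn": [0,0,0],"hand": 0},{"slide": [0,-10,0],"turn": [0,0,0],"hand": 0},{"slide": [0,-10,0],"turn": [0,0,0],"hand": 0},{"slide": [0,-8,0],"turn": [0,0,0],"hand": 0}]'

```text
clock: 4.58
eef_pos: [563.7, 281.0, 39.3]
tool_rot: [-3.141, 0.001, -1.771]
force: [-3.9, 1.7, 3.7]
width: -0.0
```

Call:
play_rows --targets '[{"slide": [0,-5,0],"turn": [0,0,0],"hand": 0},{"slide": [0,-4,0],"turn": [0,0,0],"hand": 0}]'

```text
clock: 4.82
eef_pos: [571.2, 279.4, 39.3]
tool_rot: [3.14, 0.0, -1.771]
force: [-7.8, 2.3, 7.1]
width: -0.4
```

Call:
play_rows --targets '[{"slide": [0,-3,0],"turn": [0,0,0],"hand": 0},{"slide": [0,-3,0],"turn": [0,0,0],"hand": 0}]'

```text
clock: 5.08
eef_pos: [571.2, 279.4, 39.2]
tool_rot: [3.13, -0.003, -1.769]
force: [-18.1, 3.9, 16.1]
width: 0.1
```

Call:
play_rows --targets '[{"slide": [0,-3,0],"turn": [0,0,0],"hand": 0},{"slide": [0,0,0],"turn": [0,0,0],"hand": 0}]'

```text
clock: 5.32
eef_pos: [571.1, 279.3, 39.1]
tool_rot: [3.125, -0.004, -1.768]
force: [-20.9, 3.7, 17.7]
width: -0.2
```

The tray met a hard stop. The lip front is now about 143 mm from the frame centre, the same as on the shut bearing tray. I'll back off and rise.

Call:
play_rows --targets '[{"slide": [0,25,0],"turn": [0,0,0],"hand": 0},{"slide": [0,25,0],"turn": [0,0,0],"hand": 0},{"slide": [0,10,-50],"turn": [0,0,0],"hand": 0},{"slide": [0,0,-55],"turn": [0,0,0],"hand": 0},{"slide": [0,0,-55],"turn": [0,0,0],"hand": 0}]'

```text
clock: 5.95
eef_pos: [523.0, 288.2, 201.0]
tool_rot: [-3.139, -0.0, -1.772]
force: [0.7, 0.2, -1.4]
width: -0.0
```

```bash
python3 - <<'E'
from h import *
s=read_state();print(s["eef_pos"],s["tool_rot"],s["force"])
im,d=get_image("wrist");c=calibration("wrist");cv2.imwrite("pics/wrist2.png",im)
im,d=get_image("scene");cv2.imwrite("pics/scene2.png",im)
E
```

```text
[522.9932304  288.16274272 201.03626183] [-3.13899090e+00 -3.89091554e-04 -1.77211799e+00] [ 0.70489383  0.23841586 -1.40764584]
```

View pics/wrist2.png

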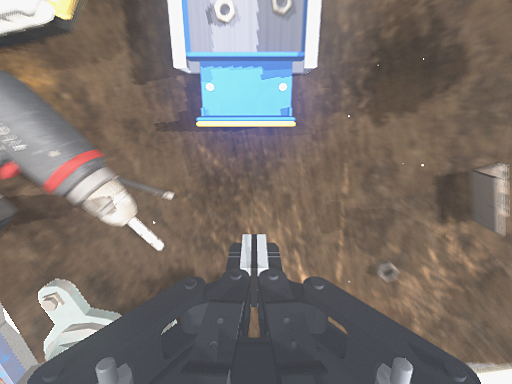

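View pics/scene2.png

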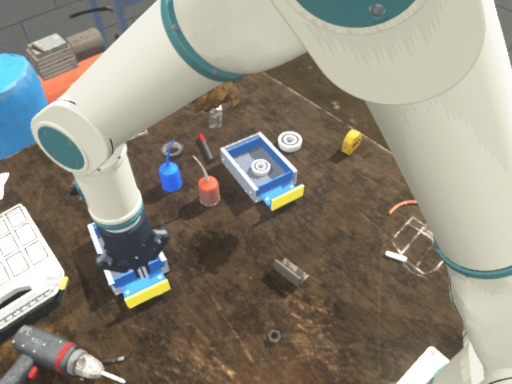

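The wrist picture shows the nut tray home: its front wall is recessed behind the rail ends (row about 57 against 70), the lip is at row 123, and both nuts lie in it. Now over to the bearing tray.

Call:
play_rows --targets '[{"slide": [58,-13,0],"turn": [0,0,0],"hand": 0},{"slide": [58,-13,0],"turn": [0,0,0],"hand": 0},{"slide": [58,-13,0],"turn": [0,0,0],"hand": 0},{"slide": [58,-13,0],"turn": [0,0,0],"hand": 0},{"slide": [58,-13,0],"turn": [0,0,0],"hand": 0}]'

```text
clock: 6.68
eef_pos: [528.1, -11.2, 198.9]
tool_rot: [-3.14, -0.001, -1.772]
force: [1.1, 0.0, -0.7]
width: -0.0
```

Call:
play_rows --targets '[{"slide": [58,-13,0],"turn": [0,0,0],"hand": 0},{"slide": [58,-13,0],"turn": [0,0,0],"hand": 0},{"slide": [0,0,0],"turn": [0,0,-1.8],"hand": 0},{"slide": [0,0,0],"turn": [0,0,0],"hand": 0}]'

```text
clock: 7.18
eef_pos: [530.0, -127.2, 198.8]
tool_rot: [3.141, -0.0, -1.741]
force: [1.1, 0.6, -0.1]
width: -0.0
```

```bash
python3 - <<'E'
from h import *
s=read_state();print(s["eef_pos"],s["tool_rot"],s["force"])
c=calibration("wrist");np.savez("pics/c3.npz",**c)
im,d=get_image("wrist");cv2.imwrite("pics/wrist3.png",im)
E
```

```text
[ 529.9794065  -127.22182454  198.80670103] [ 3.14144104e+00 -4.11945146e-05 -1.74095949e+00] [ 1.13715771  0.62094653 -0.12816306]
```

View pics/wrist3.png

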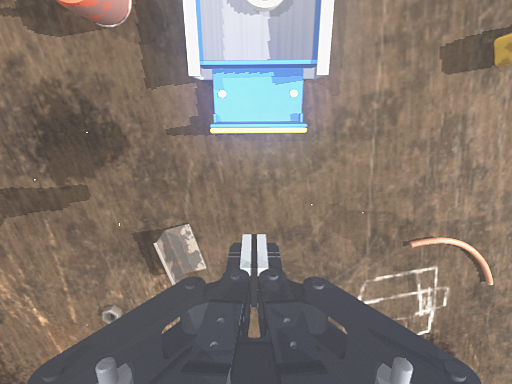

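```bash
python3 - <<'E'
from h import *
c=dict(np.load("pics/c3.npz"))
im=cv2.imread("pics/wrist3.png")
for col in (235,258,285): print(col,[(r,im[r,col].tolist()) for r in (*range(58,72,2),*range(118,136,2))])
L=ray(c,[(212,124.5),(307,124.5)],58);print(L,L.mean(0)); v=L[0]-L[1];print(np.hypot(*v[:2]),np.degrees(np.arctan2(v[1],v[0])))
W=ray(c,[(197,66),(322,66)],51);print("wall",W,W.mean(0))
F=ray(c,[(212,129),(307,129)],58);print("front",F.mean(0))
s=read_state();y=s["tool_rot"][2];R=np.array([[np.cos(y),np.sin(y)],[np.sin(y),-np.cos(y)]])
print("rear lip in tool xy",R.T@(L.mean(0)-s["eef_pos"])[:2],"wall",R.T@(W.mean(0)-s["eef_pos"])[:2])
E
```

```text
235 [(58, [241, 230, 226]), (60, [244, 203, 163]), (62, [248, 237, 158]), (64, [255, 198, 127]), (66, [185, 120, 91]), (68, [221, 143, 103]), (70, [238, 162, 112]), (118, [247, 236, 162]), (120, [248, 243, 168]), (122, [232, 153, 118]), (124, [251, 226, 151]), (126, [249, 230, 152]), (128, [214, 254, 255]), (130, [236, 248, 248]), (132, [161, 255, 255]), (134, [141, 118, 124])]
258 [(58, [241, 227, 227]), (60, [247, 214, 167]), (62, [248, 235, 156]), (64, [246, 162, 111]), (66, [188, 120, 91]), (68, [232, 152, 105]), (70, [235, 157, 109]), (118, [247, 235, 165]), (120, [248, 245, 172]), (122, [229, 156, 124]), (124, [251, 243, 167]), (126, [249, 229, 154]), (128, [222, 254, 255]), (130, [235, 248, 248]), (132, [156, 250, 255]), (134, [146, 126, 130])]
285 [(58, [196, 172, 166]), (60, [253, 224, 150]), (62, [249, 236, 154]), (64, [217, 130, 98]), (66, [178, 118, 89]), (68, [241, 163, 115]), (70, [233, 158, 109]), (118, [247, 235, 165]), (120, [250, 246, 170]), (122, [219, 149, 119]), (124, [252, 241, 165]), (126, [252, 222, 144]), (128, [225, 253, 255]), (130, [230, 248, 248]), (132, [146, 233, 250]), (134, [147, 141, 153])]
[[ 596.95445312  -95.33957278   58.        ]
 [ 580.41103681 -191.62232254   58.        ]] [ 588.68274496 -143.48094766   58.        ]
97.69366675847343 80.25056989447442
wall [[ 653.70804096  -91.94561616   51.        ]
 [ 632.85266402 -213.25525034   51.        ]] [ 643.28035249 -152.60043325   51.        ]
front [ 584.22316024 -142.74720677   58.        ]
rear lip in tool xy [  7.4599365  -60.65998797] wall [   7.30195082 -116.0137485 ]
```

The rear of the lip is at (589,-143) and the front wall at (643,-153), so the gap measures 55 mm against the stated 56. I'll move 7 in tool x and -88 in tool y, then go down.

Call:
play_rows --targets '[{"slide": [4,-44,0],"turn": [0,0,0],"hand": 0},{"slide": [3,-44,0],"turn": [0,0,0],"hand": 0},{"slide": [0,0,50],"turn": [0,0,0],"hand": 0},{"slide": [0,0,40],"turn": [0,0,0],"hand": 0},{"slide": [0,0,0],"turn": [0,0,0],"hand": 0}]'

```text
clock: 7.85
eef_pos: [613.3, -145.7, 106.1]
tool_rot: [3.134, 0.001, -1.737]
force: [-0.7, -0.1, -0.5]
width: 0.2
```

```bash
python3 - <<'E'
from h import *
s=read_state();print(s["eef_pos"],s["tool_rot"],s["force"])
im,d=get_image("side");cv2.imwrite("pics/side4.png",cv2.resize(im[130:250,180:330],None,fx=4,fy=4))
im,d=get_image("wrist");cv2.imwrite("pics/wrist4.png",im)
E
```

```text
[ 613.31227705 -145.69473549  106.09589831] [ 3.13429336e+00  9.35204073e-04 -1.73701272e+00] [-0.71017497 -0.12186639 -0.50190355]
```

View pics/side4.png

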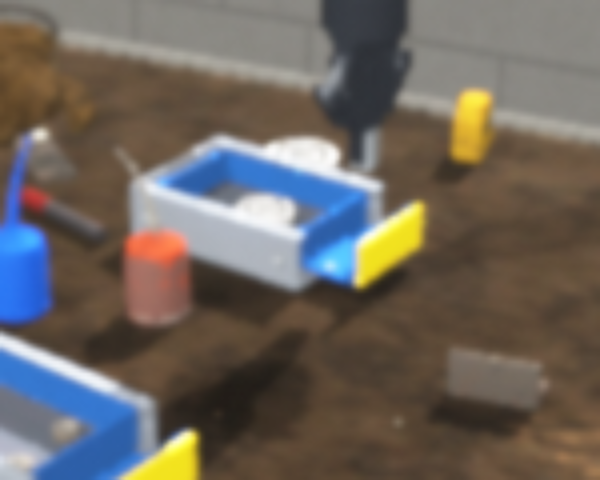

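View pics/wrist4.png

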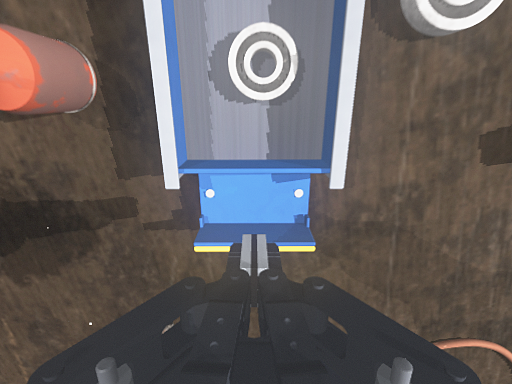

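The wrist picture shows the closed tips centred on the lip (columns 240-270, lip 195-315). At (613,-146) they are 25 mm behind the lip's rear face. I'll go down to z of about 34.

Call:
play_rows --targets '[{"slide": [0,0,30],"turn": [0,0,0],"hand": 0},{"slide": [0,0,25],"turn": [0,0,0],"hand": 0},{"slide": [0,0,17],"turn": [0,0,0],"hand": 0},{"slide": [0,0,0],"turn": [0,0,0],"hand": 0}]'

```text
clock: 8.45
eef_pos: [615.8, -148.2, 37.5]
tool_rot: [3.142, 0.0, -1.739]
force: [-0.7, 0.5, 0.0]
width: -0.4
```

Call:
play_rows --targets '[{"slide": [0,6,0],"turn": [0,0,0],"hand": 0},{"slide": [0,6,0],"turn": [0,0,0],"hand": 0},{"slide": [0,6,0],"turn": [0,0,0],"hand": 0},{"slide": [0,6,0],"turn": [0,0,0],"hand": 0}]'

```text
clock: 8.95
eef_pos: [593.6, -144.8, 38.2]
tool_rot: [-3.137, -0.0, -1.74]
force: [3.4, -0.9, 2.1]
width: -0.3
```

The tip bears on the rear of the lip at 3.4 N. I'll draw it out steadily.

Call:
play_rows --targets '[{"slide": [0,7,0],"turn": [0,0,0],"hand": 0},{"slide": [0,7,0],"turn": [0,0,0],"hand": 0},{"slide": [0,7,0],"turn": [0,0,0],"hand": 0},{"slide": [0,7,0],"turn": [0,0,0],"hand": 0},{"slide": [0,7,0],"turn": [0,0,0],"hand": 0}]'

```text
clock: 9.57
eef_pos: [557.0, -138.7, 37.4]
tool_rot: [-3.141, -0.0, -1.74]
force: [4.3, -0.4, 3.0]
width: -0.1
```

Call:
play_rows --targets '[{"slide": [0,7,0],"turn": [0,0,0],"hand": 0},{"slide": [0,7,0],"turn": [0,0,0],"hand": 0},{"slide": [0,7,0],"turn": [0,0,0],"hand": 0},{"slide": [0,7,0],"turn": [0,0,0],"hand": 0}]'

```text
clock: 10.07
eef_pos: [529.3, -134.1, 37.3]
tool_rot: [3.142, -0.0, -1.74]
force: [3.2, -2.9, 1.2]
width: -0.1
```

Call:
play_rows --targets '[{"slide": [0,6,0],"turn": [0,0,0],"hand": 0},{"slide": [0,6,0],"turn": [0,0,0],"hand": 0},{"slide": [0,4,0],"turn": [0,0,0],"hand": 0}]'

```text
clock: 10.45
eef_pos: [513.3, -131.1, 37.2]
tool_rot: [3.141, -0.0, -1.74]
force: [2.4, -3.7, 1.0]
width: -0.3
```

Call:
play_rows --targets '[{"slide": [0,4,0],"turn": [0,0,0],"hand": 0},{"slide": [0,4,0],"turn": [0,0,0],"hand": 0},{"slide": [0,3,0],"turn": [0,0,0],"hand": 0}]'

```text
clock: 10.82
eef_pos: [502.8, -129.3, 37.2]
tool_rot: [3.141, -0.0, -1.74]
force: [2.8, -3.0, -0.5]
width: 0.1
```

Call:
play_rows --targets '[{"slide": [0,3,0],"turn": [0,0,0],"hand": 0},{"slide": [0,3,0],"turn": [0,0,0],"hand": 0}]'

```text
clock: 11.08
eef_pos: [502.4, -129.2, 37.5]
tool_rot: [-3.131, -0.001, -1.74]
force: [14.9, -4.0, -10.2]
width: -0.1
```

It has hit the hard stop (15 N, no further movement, about 99 mm of travel). I'll hold, step back off the lip, rise clear and check.

Call:
play_rows --targets '[{"slide": [0,1,0],"turn": [0,0,0],"hand": 0},{"slide": [0,0,0],"turn": [0,0,0],"hand": 0}]'

```text
clock: 11.32
eef_pos: [502.4, -129.2, 37.6]
tool_rot: [-3.13, -0.001, -1.739]
force: [12.4, -4.7, -8.7]
width: -0.2
```

Call:
play_rows --targets '[{"slide": [0,-12,0],"turn": [0,0,0],"hand": 0},{"slide": [0,-12,0],"turn": [0,0,0],"hand": 0},{"slide": [0,0,-30],"turn": [0,0,0],"hand": 0},{"slide": [0,0,-50],"turn": [0,0,0],"hand": 0},{"slide": [0,0,-60],"turn": [0,0,0],"hand": 0}]'

```text
clock: 11.95
eef_pos: [518.3, -131.2, 177.6]
tool_rot: [3.136, 0.001, -1.739]
force: [0.9, 0.0, -0.4]
width: -0.1
```

Call:
play_rows --targets '[{"slide": [0,45,-40],"turn": [0,0,0],"hand": 0},{"slide": [0,45,-20],"turn": [0,0,0],"hand": 0},{"slide": [0,0,0],"turn": [0,0,0],"hand": 0}]'

```text
clock: 12.32
eef_pos: [428.0, -116.1, 238.5]
tool_rot: [3.14, 0.001, -1.74]
force: [1.1, 0.2, 0.6]
width: 0.4
```

```bash
python3 - <<'E'
from h import *
s=read_state();print(s["clock"],s["eef_pos"],s["force"])
c=calibration("wrist");np.savez("pics/c5.npz",**c)
for n in ["wrist","scene","side"]:
    im,d=get_image(n);cv2.imwrite(f"pics/{n}5.png",im)
E
```

```text
12.325 [ 427.98809052 -116.14110185  238.51940049] [1.08338054 0.15280048 0.57717555]
```

View pics/wrist5.png

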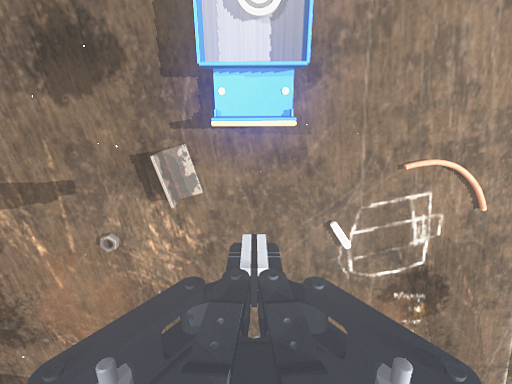

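View pics/side5.png

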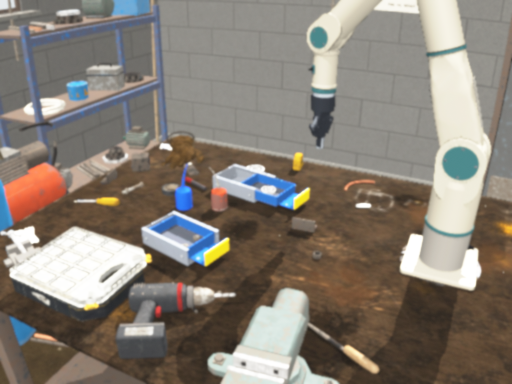

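View pics/scene5.png

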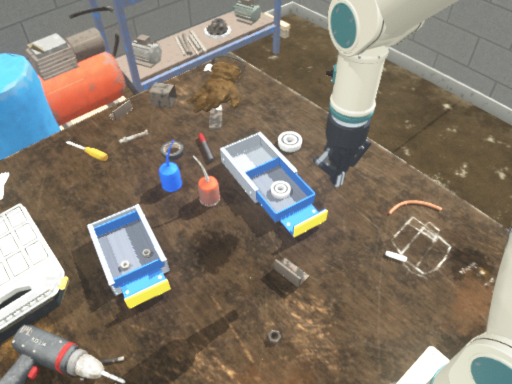

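The pictures show the bearing tray out (lip at 303,225) with the bearing flat in it. The nut tray is home (lip at 148,292) with both nuts in it, and the can, offcut and tape have not moved. I'll check the distances once and then hand in.

```bash
python3 - <<'E'
from h import *
c=dict(np.load("pics/c5.npz"))
im=cv2.imread("pics/wrist5.png")
print([(r,im[r,255].tolist()) for r in range(114,130,2)])
L=ray(c,[(211,119),(297,119)],58);m=L.mean(0);print(m, "travel",np.hypot(*(m-[588.7,-143.5,58])[:2]))
a=cv2.imread("pics/scene0.png").astype(int);b=cv2.imread("pics/scene5.png").astype(int)
for n,(x,y,w,h) in {"can":(190,150,30,58),"tape":(335,125,30,32),"off":(270,254,42,36)}.items(): print(n,abs(a-b)[y:y+h,x:x+w].mean())
c=calibration("scene");hs=cv2.cvtColor(b.astype(np.uint8),cv2.COLOR_BGR2HSV)
m=cv2.inRange(hs,(22,120,120),(34,255,255));n,l,st,ce=cv2.connectedComponentsWithStats(m);print(st[st[:,4]>100][1:])
print(ray(c,[(125,293),(169,280)],58).mean(0))
E
```

```text
[(114, [248, 235, 149]), (116, [240, 152, 97]), (118, [248, 229, 140]), (120, [250, 203, 141]), (122, [232, 249, 251]), (124, [215, 252, 251]), (126, [140, 128, 142]), (128, [144, 106, 111])]
[ 490.33862194 -127.06298036   58.        ] travel 99.72530425055209
can 7.767624521072797
tape 51.69861111111111
off 7.918430335097002
[[ 85 147  21  12 138]
 [294 210  34  28 304]
 [124 280  47  29 455]]
[587.14792421 278.70832501  58.        ]
```

Travel measures 99.7 mm. The can and offcut are unchanged. The tape is hidden by the arm in the scene view, but the side view shows it still at (298,161).

```bash
python3 -c "
from cell import *
print(finish_job())"
```

```text
the job is handed in; nothing more can be done
None
```

I pushed the nut tray home to its stop with closed fingertips. Then I hooked the tips behind the bearing tray's lip, drew it out to its stop and backed clear. The job was handed in at about 12.5 s; no verdict is reported.

- **Nut tray:** it met a hard stop at about 21 N. Its lip then stood about 143 mm from the frame centre, as on the shut bearing tray, and a rougher reading from the last scene picture agreed to within a few mm.
- **Bearing tray:** it met a hard stop at about 15 N. The wrist camera measured 99.7 mm of lip travel from where it started.
- **Loose parts:** the bearing and both nuts lie in their trays.
- **Other things on the bench:** the oil can and offcut showed no change. The tape measure's scene comparison failed because the arm hid it, but the side view shows it at the same place as before.

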